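# Set a batten against the fence and the flip stop

## Robot

A 6-joint arm with a two-finger parallel gripper is mounted at the origin on the work surface. World frame = base frame: x ahead of the robot, y to its left, z up, the work surface at z = 0. Lengths are in mm, angles in degrees, forces in N, time in s.
With the tool pointing down it reaches from about 350 to 850 mm from the base axis. Payload 8.1 kg.
Tool frame: the origin (TCP) lies midway between the tips of the shut fingers; the grasp point (between the pads) lies 19 mm behind it (r.pinch_z is the distance from the TCP to the grasp point, in mm); z points along the fingers, y is the line along which they close (so a half turn about z gives the same grasp; the last joint's range is limited). The gripper opens to 85 mm and grips with 20 to 120 N. Pads are 22 mm wide; open, the fingers measure 114 mm over their backs; the gripper's body (76 mm by 85 mm) begins 54 mm behind the grasp point. The pads swing forward as they close: fully open they stand 13 mm farther back than shut.
Start: joints at [-73.19, 7.471, 85.268, -0, 87.261, -4.893], TCP at [221.903, -557.462, 231.292] pointing down, gripper open.
Joint ranges: [-169.43, 169.43], [-51.17, 129.36], [1.28, 143.12], [-76.62, 256.62], [0, 156.53], [-152.29, 152.29]. Speed limits (degrees/s): [136.94, 136.94, 159.86, 180, 180, 180].

## Interface

Orientations are given as [roll, pitch, yaw] about the fixed x, y, z axes, in that order (R = Rz(yaw) Ry(pitch) Rx(roll)).
In Python, from bench import sensors, optics, job, r gives the robot as it stands.
- The arm moves only by the tool play_rows, never from a script. Its argument "motion" is a list that holds one entry, the list of rows, each a list of 6 numbers: the shift along the tool's x, y, z in cm, then the turn, a rotation vector about the tool's x, y, z in degrees. In form: [[[x, y, z, ax, ay, az], ...]]. A call has 1 to 5 rows; each row is the pose to reach, as a shift and turn from the pose commanded when the call began, along the tool's axes at that moment; what a row does not reach only later rows make up. A row lasts 1/10 s, in which the tool goes at most 50 mm and 8.59 degrees, less where a joint would pass 70% of its speed; a pose out of reach is approached as far as the arm can. A call with a gripper value outside its range is refused whole. "jaw" is the opening, from 0 (shut) to 1 (fully open), set as the call begins (left out, the last holds). The fingers move at their own pace and stop on an object; "squeeze" is the grip in N (left out, the last holds). Time passes only in rows, so rows that repeat a pose let the fingers close. It gives the time, the measured TCP pose, the force, the opening and the grip force at its end, in the units of the state.
- sensors.sense(): the state, without advancing time (a new reading comes with each control period).
- optics.snapshot(name): name is "scene" or "top" or "wrist"; returns a dict with "pixels" (480x640x3 uint8, red, green, blue), "mtx" (3x3 intrinsics, pixels), "R" (3x3) and "t" (3): a world point X has camera coordinates R X + t; the wrist camera has in their place "T_tool_cam" (4x4, takes a point from camera to tool coordinates, whose origin is the TCP and whose axes are the flange's). Camera axes: x right, y down, z forward; pixel columns grow to the right and rows downward; lengths in mm; the calibration is good to about 2 mm. The wrist camera is an equidistant fisheye: a pixel r from the principal point sees the ray r / f radians off the axis. A picture is of the moment at which its call begins: read the wrist's pose just before it. There is no depth.
- job.hand_in(): hands the job in; it is judged then, once.
The state is a dict: "time": time; "joint_pos": joint angles; "qd": joint speeds; "joint_efforts": joint torques, N m; "tool_pos": TCP position; "tcp_rot": TCP orientation; "ft_force": force on the tool from outside, world axes, zero at the start; "wrist_torque": the same for the moment, N m; "finger_gap": finger opening in mm; "grip_force": force on a finger pad.
Only numpy, scipy, OpenCV 4.12 (cv2) and the standard library are available. Lean on these libraries where they do the work, as an engineer would, in place of code of your own. Each camera call takes 0.05 s, during which the arm holds its last target. There are 200 camera calls.

## Task

Set the long pine batten up for sawing to length. Press the raised red flip stop all the way down in front of the fence, then push the batten, sliding it on the base board without ever picking it up, until its back edge lies flat against the fence along its whole length and its end butts against the red stop. Leave the black stop raised and do not disturb the other things on the bench.

Things in the scene. Friction and masses are not known exactly. Their poses are not given: they have to be found in the camera images.
- station: Sawing station fixed to the bench, moved and turned a little each time: white base board 200 x 620 x 18 with a silver fence along its far side. Origin on the bench under the fence's FRONT face, mid length; x away from the robot square to the fence, y along the fence to the robot's left. Base: x -160..40, y -310..310, top at z 18. Fence: x 0..20, full length, top at z 68. Lengths in mm.
- batten: Loose pine batten 44 (x) x 240 (y) x 22 (z), 0.1 to 0.2 kg, flat on the base board in front of the right-hand half of the fence, clear of it and a little skewed. Origin: centre of its underside, 18 above the bench. Axes as the station's once in place. Slides with about 1 N.
- batten_left (a point): Batten's corner, at mid thickness, between its back edge (the one that goes to the fence) and its left end (the one that goes to the red stop): 22 along x, 120 along y, 11 up from the batten's origin.
- batten_right (a point): The other corner of the back edge, at the right end: 22 along x, -120 along y, 11 up from the batten's origin.
- red_stop (a joint): Angle (rad) of the red arm. 0: hanging straight down in front of the fence, at its end stop; grows as the arm swings up towards the robot; 1.57: level, pointing at the robot; 2.4: fully up. Starts at 1.6 to 2.1. Stiff pivot (0.06 N m): stays where it is left. Arm: red bar 16 wide along the fence, 26 deep (x -17..9 from the pivot when down), reaching 54 from the pivot.
- red_pivot (a point): Centre of the red stop's pivot: axis along the fence, 18 in front of the fence face, 80 above the bench; axes as the station's. When down, the arm's side faces lie 8 to either side of it along the fence; the batten's end meets the right-hand one. Its carrier on the fence is 36 wide, top 90 above the bench, and reaches 26 in front of the fence. At station y 50 to 190.
- red_arm_end (a point): Middle of the red arm's free end, 54 from the pivot; moves with the arm. When down it is 8 above the base board's top.
- black_stop (a joint): Angle (rad) of the black flip stop, built and read like the red one; it starts at 1.6 to 2.1 and is to stay raised.
- black_pivot (a point): Centre of the black stop's pivot, as for the red one, to its left or its right. The two stops are 80 to 140 apart along the fence.
- offcut: Bystander, leave alone: short pine block 44 x 60 x 22, lying on the base board in front of the fence (origin: centre of underside).
- pencil: Bystander, leave alone: flat green carpenter's pencil, 150 long (plus a point), 14 wide, 7 thick, lying on the base board near its front edge, roughly along the fence (origin: centre of underside).
- tin: Bystander, leave alone: yellow and brown round tin, diameter 76, height 82, on the bench beyond the fence (origin: centre of underside).
- tub: Bystander, leave alone: square clear tub with green label and white lid, 98 x 98 x 112, on the bench beyond the fence (origin: centre of underside).
- glue: Bystander, leave alone: yellow glue bottle with orange cap, diameter 60, height 170, on the bench beyond the fence (origin: centre of underside).
- coupling: Bystander, leave alone: white pipe coupling standing on end, outer diameter 42, height 42, on the bench to the robot's right of the base board (origin: centre of underside).
- sandblock: Bystander, leave alone: cork sanding block 102 x 67 x 30, on the bench to the robot's right (origin: centre of underside).
- backsaw: Bystander, leave alone: small backsaw lying flat on the bench to the robot's left, about 350 long, 22 thick at its wooden handle; handle towards the robot (origin: on the bench, near the front of the handle).
Not all that is in view belongs to the job. Of the things like the batten, leave any that is orange; of the rest the smaller one is meant.

How it is judged:
By the outcome, as a careful person would: the job done as asked, in the order asked, and still so for the second after the job is handed in, with the robot touching nothing.
It also fails if it takes over 54 s, if anything falls off the work surface, if the arm or the gripper's body presses on something with over 40 N, if the wrist force passes 120 N, or if a joint passes its speed limit or range.

## Working session

There is one attempt and no reset: what is moved stays moved. The work goes in short steps, Python scripts to look and compute and a tool call to move; the robot and the scene stay as the last step left them, time stands still between calls to the robot, and variables do not carry over. Pictures are saved under pics/ and viewed, at most 10 in all, crops included, and the job is handed in when it is done.

Besides the shell and the picture viewer there is one more tool, called after "Call:" as name(argument=value, ...), one argument or row to a line, values as JSON. play_rows: Moves the arm, as the interface text tells. Its arguments: {"type":"object","properties":{"motion":{"type":"array","items":{"type":"array","items":{"type":"array","items":{"type":"number"}}}},"jaw":{"type":"number"},"squeeze":{"type":"number"}},"required":["motion"]}

```bash
ls; mkdir -p pics; python3 - <<'E'
from bench import sensors,optics,job,r
import cv2,numpy as np,pickle
s=sensors.sense();print(s)
for n in("scene","top"):
    d=optics.snapshot(n);pickle.dump(d,open(f"{n}0.pkl","wb"))
    cv2.imwrite(f"pics/{n}0.png",d["pixels"][:,:,::-1]);print(n,d["mtx"],d["R"],d["t"])
E
```

```text
pics
{'time': 0.0, 'joint_pos': array([-7.31900595e+01,  7.51487450e+00,  8.53297824e+01,  9.08324599e-04,
        8.72613660e+01, -4.89274874e+00]), 'qd': array([-0.07730214, -0.0122186 , -0.10688215, -0.07580969,  0.0439544 ,
        0.12663938]), 'joint_efforts': array([ 5.98380357e-04, -5.69389808e+01, -5.00555634e+01, -2.62150215e-04,
        1.48413889e-02, -1.44993624e-05]), 'tool_pos': array([ 221.74351328, -556.92831531,  230.24204458]), 'tcp_rot': array([-1.79894441e+02, -9.94667100e-03,  2.17026358e+01]), 'ft_force': array([ 0.00924588, -0.39929691, -0.67607251]), 'wrist_torque': array([-0.03079807, -0.01742384,  0.04297814]), 'grip_force': 0.0, 'finger_gap': 85.7652583525539}
scene [[591.98617868   0.         308.3145053 ]
 [  0.         591.98617868 240.91080867]
 [  0.           0.           1.        ]] [[ 0.0794938   0.996598    0.02175226]
 [ 0.68441375 -0.03870123 -0.72806596]
 [-0.72474724  0.07276428 -0.68516188]] [ -30.65573101 -267.48887121 1929.55839075]
top [[580.29922927   0.         317.17599326]
 [  0.         580.29922927 227.39935378]
 [  0.           0.           1.        ]] [[ 0.00184089 -0.99977957 -0.02091446]
 [-0.98587643  0.00168794 -0.16746585]
 [ 0.16746424  0.02092736 -0.98565601]] [  16.45567239  470.23893367 1445.81457334]
```

View pics/scene0.png

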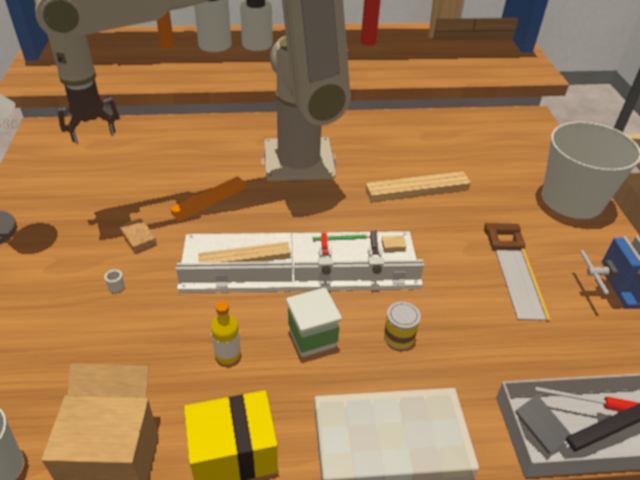

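View pics/top0.png

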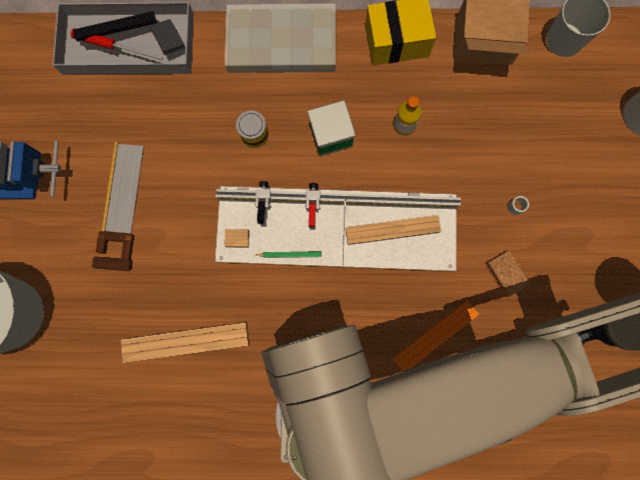

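Candidates for the batten in the top view are pine on the board at (393,229), larger pine on the bench at (185,342), and orange at (437,335). The description (not orange, the smaller one, on the base board) picks (393,229). The red stop is at (312,205), the black one at (262,200), the pencil at (290,254) and the offcut at (236,238).

```bash
cat > h.py <<'E'
import numpy as np,cv2,pickle
def ray(d,p):
    v=np.linalg.solve(d["mtx"],[p[0],p[1],1.]);R=d["R"];return -R.T@d["t"],R.T@v
def onz(d,p,z):
    c,v=ray(d,p);return c+v*(z-c[2])/v[2]
def two(d1,p1,d2,p2):
    c1,v1=ray(d1,p1);c2,v2=ray(d2,p2);A=np.stack([v1,-v2],1);s=np.linalg.lstsq(A,c2-c1,rcond=None)[0]
    a=c1+v1*s[0];b=c2+v2*s[1];return (a+b)/2,np.linalg.norm(a-b)
def big(m):
    cs,_=cv2.findContours(m.astype(np.uint8),cv2.RETR_EXTERNAL,cv2.CHAIN_APPROX_NONE);return max(cs,key=cv2.contourArea)
def proj(d,X):
    c=d["R"]@np.asarray(X,float)+d["t"];q=d["mtx"]@c;return q[:2]/q[2]
E
python3 - <<'E'
from h import *
d=pickle.load(open("top0.pkl","rb"));im=d["pixels"]
hsv=cv2.cvtColor(im,cv2.COLOR_RGB2HSV)
H,S,V=[hsv[...,i].astype(int) for i in range(3)]
reg=np.zeros(H.shape,bool);reg[178:285,205:470]=1
w=reg&(S<60)&(V>120)
w2=cv2.morphologyEx(w.astype(np.uint8),cv2.MORPH_CLOSE,np.ones((25,25)))
c=big(w2);print("white",cv2.boundingRect(c),cv2.minAreaRect(c))
# front edge: lowest white pixel per column
cols=np.arange(225,450,3);rows=[np.where(w[:,k])[0].max() for k in cols]
f=np.polyfit(cols,rows,1);res=np.abs(np.polyval(f,cols)-rows);ok=res<2;f=np.polyfit(cols[ok],np.array(rows)[ok],1)
P=[onz(d,(k,np.polyval(f,k)+.5),18) for k in(230,445)];print("front edge",P,"yaw",np.degrees(np.arctan2(*(lambda v:(-v[0],v[1]))(P[0]-P[1]))))
b=reg&(H>8)&(H<28)&(S>70)&(V>130);b[:,:330]=0
c=big(b);rc=cv2.minAreaRect(c);print("batten",rc);
B=[onz(d,p,40) for p in cv2.boxPoints(rc)];print(np.round(B,1),[np.linalg.norm(B[i]-B[i-1]).round(1) for i in range(4)])
rd=reg&((H<6)|(H>174))&(S>160)&(V>100);c=big(rd);print("red",cv2.boundingRect(c),cv2.minAreaRect(c))
crop=cv2.resize(im[178:282,205:470],None,fx=3,fy=3,interpolation=cv2.INTER_CUBIC);cv2.imwrite("pics/crop.png",crop[:,:,::-1])
E
```

```text
white (216, 187, 245, 84) ((336.9029541015625, 227.2486572265625), (244.2042694091797, 76.58304595947266), 2.223961114883423)
front edge [array([385.48380326, 241.83379719,  18.        ]), array([ 364.05440822, -309.88485489,   18.        ])] yaw -2.224316696982866
batten ((399.5, 231.0), (106.0, 139.0), 90.0)
[[ 600.2  -16.6   40. ]
 [ 599.  -375.5   40. ]
 [ 325.8 -364.1   40. ]
 [ 325.7  -16.1   40. ]] [np.float64(274.6), np.float64(358.9), np.float64(273.4), np.float64(348.0)]
red (309, 203, 7, 23) ((312.0, 214.0), (22.0, 6.0), 90.0)
```

View pics/crop.png

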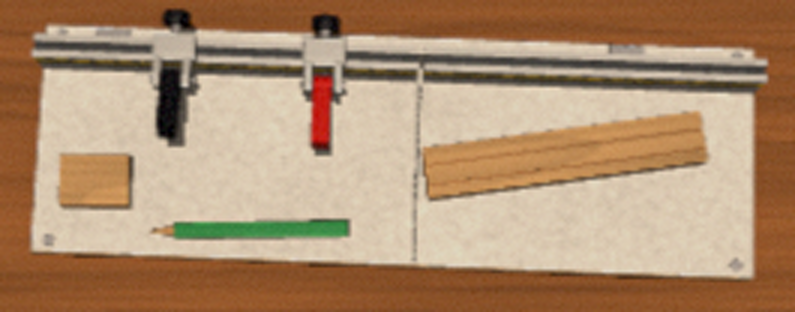

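The crop confirms the choice: the batten's corners are near crop (423,150), (698,113), (706,160) and (430,198). The red arm spans crop (312..331, 75..150), the board's front corners are at (33,250) and (753,277), and the pencil ends at (350,228).

```bash
cat >> h.py <<'E'
class St:
    def __init__(s,o,yaw): s.o=np.array([o[0],o[1],0.]);a=np.radians(yaw);s.R=np.array([[np.cos(a),-np.sin(a),0],[np.sin(a),np.cos(a),0],[0,0,1]]);s.yaw=yaw
    def to(s,X): return s.R.T@(np.asarray(X,float)-s.o)
    def fr(s,X): return s.R@np.asarray(X,float)+s.o
E
python3 - <<'E'
from h import *
d=pickle.load(open("top0.pkl","rb"));sc=pickle.load(open("scene0.pkl","rb"))
im=d["pixels"];hsv=cv2.cvtColor(im,cv2.COLOR_RGB2HSV).astype(int);H,S,V=hsv[...,0],hsv[...,1],hsv[...,2]
cr=lambda x,y:((x+.5)/3-.5+205,(y+.5)/3-.5+178)
# left/right edges of board at z18 along front part
FL,FR=onz(d,cr(33,251),18),onz(d,cr(753,278),18)
v=FL-FR;print("len",np.linalg.norm(v),"yaw",np.degrees(np.arctan2(-v[0],v[1])))
yaw=np.degrees(np.arctan2(-v[0],v[1]))
s0=St([0,0],yaw);mid=(FL+FR)/2;o=s0.fr(s0.to(mid)+[160,0,0]);st=St(o,yaw);print("origin",o)
# fence top front edge: crop ~ (40,50)-(765,77)
for p in[(60,53),(380,66),(700,78)]: print("fence front top edge?",st.to(onz(d,cr(*p),68)).round(1))
print(V[229,393],S[229,393],V[150,300],S[150,300],V[275,400],S[275,400])
m=np.zeros(V.shape,np.uint8);m[205:262,330:455]=1;m=(m>0)&(S>60)&(V>90)
m=cv2.morphologyEx(m.astype(np.uint8),cv2.MORPH_OPEN,np.ones((3,3)));c=big(m);rc=cv2.minAreaRect(c);print(rc)
B=[onz(d,p,40) for p in cv2.boxPoints(rc)];print("auto",np.round([st.to(b) for b in B],1))
B=[onz(d,cr(*p),40) for p in[(423,150),(698,113),(706,160),(430,198)]];print("manual",np.round([st.to(b) for b in B],1),[np.linalg.norm(B[i]-B[i-1]).round(1) for i in range(4)])
# red arm in scene
for n,dd in(("top",d),("scene",sc)):
    h=cv2.cvtColor(dd["pixels"],cv2.COLOR_RGB2HSV).astype(int);reg=np.zeros(h.shape[:2],bool)
    if n=="top":reg[190:240,290:335]=1
    else: reg[228:275,300:350]=1
    m=reg&((h[...,0]<7)|(h[...,0]>173))&(h[...,1]>140)&(h[...,2]>70);c=big(m);print(n,cv2.boundingRect(c),cv2.minAreaRect(c))
for z in(80,97,110): print(z,st.to(onz(d,(312,225),z)).round(1),st.to(onz(d,(312.,204),z)).round(1))
for p in[(349,228),(172,228)]: print("pencil",st.to(onz(d,cr(*p),25)).round(1))
print("black",st.to(onz(d,cr(168,100),97)).round(1))
I=sc["pixels"][220:300,170:430];cv2.imwrite("pics/sc.png",cv2.resize(I,None,fx=3,fy=3,interpolation=cv2.INTER_CUBIC)[:,:,::-1])
E
```

```text
len 616.3490801259708 yaw -2.172682283987583
origin [533.7163185  -35.04716246  18.        ]
fence front top edge? [  4.  286.8  68. ]
fence front top edge? [ 2.3 15.3 68. ]
fence front top edge? [   1.4 -253.3   68. ]
191 140 149 181 131 175
((392.83465576171875, 229.454345703125), (18.69066047668457, 94.66931915283203), 82.23483276367188)
auto [[ -60.8  -21.1   40. ]
 [ -18.9 -259.7   40. ]
 [ -66.7 -266.4   40. ]
 [-108.3  -29.1   40. ]]
manual [[ -63.5  -23.8   40. ]
 [ -23.  -256.9   40. ]
 [ -63.4 -263.8   40. ]
 [-104.5  -31.    40. ]] [np.float64(41.7), np.float64(236.6), np.float64(41.0), np.float64(236.4)]
top (309, 203, 7, 25) ((312.0, 215.0), (24.0, 6.0), 90.0)
scene (321, 233, 7, 22) ((324.0, 243.5), (6.0, 21.0), -0.0)
80 [-66.6  61.1  80. ] [-13.2  63.3  80. ]
97 [-69.5  60.5  97. ] [-16.8  62.7  97. ]
110 [-71.8  60.  110. ] [-19.5  62.2 110. ]
pencil [-130.8   37.    25. ]
pencil [-136.5  188.6   25. ]
black [-38.9 189.1  97. ]
```

View pics/sc.png

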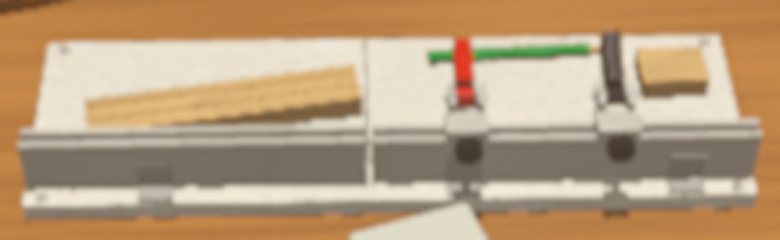

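The station origin is about (535,-35) with yaw -2.2°. The red pivot is at station y of about 61.5, and the batten is skewed by about 10° with its left end near y=-27. The sizes check out: board 616, batten 237x42. Next I close the fingers and move over the red arm.

Call:
play_rows(
  motion=[
    [[3.4,-3.4,0.4,0,0,6],[6.9,-6.9,0.8,0,0,12],[10.4,-10.3,1.2,0,0,18],[13.9,-13.8,1.6,0,0,23.9],[17.4,-17.3,2,0,0,23.9]],
  ],
  jaw=0,
)

```text
time: 0.6
tool_pos: [319.8, -330.4, 210.6]
tcp_rot: [-180.0, 0.0, -2.4]
ft_force: [1.2, -0.3, -0.1]
finger_gap: 12.0
grip_force: 0.0
```

```bash
cat > mv.py <<'E'
# usage: mv.py sx sy z [yawst]: target in station frame -> tool shift (cm) and turn
import sys,json
from h import *
from bench import sensors
from scipy.spatial.transform import Rotation as Ro
st=St(*json.load(open("st.json")))
s=sensors.sense();p=np.array(s["tool_pos"]);R=Ro.from_euler("xyz",s["tcp_rot"],degrees=True)
print("t",round(s["time"],2),"st",st.to(p).round(1),"rot",np.round(s["tcp_rot"],2),"F",np.round(st.R.T@s["ft_force"],1),"gap",round(s["finger_gap"],1))
if len(sys.argv)>3:
    a=[float(x) for x in sys.argv[1:]]
    T=Ro.from_euler("xyz",[180,0,st.yaw+(a[3] if len(a)>3 else 0)],degrees=True)
    print("shift cm",(R.inv().apply(st.fr(a[:3])-p)/10).round(2),"turn",(R.inv()*T).as_rotvec(degrees=True).round(1))
E
echo '[[535,-35],-2.2]'>st.json; python3 mv.py -62 61.5 170
```

```text
t 0.6 st [-203.7 -303.4  210.6] rot [-1.7997e+02  1.0000e-02 -2.4400e+00] F [ 1.2 -0.3 -0.1] gap 12.0
shift cm [ 14.02 -36.55   4.08] turn [-0.   0.  -0.2]
```

Call:
play_rows(
  motion=[
    [[1.8,-4.5,0.5,0,0,0],[3.6,-9.1,1,0,0,0],[5.4,-13.7,1.5,0,0,0],[7.2,-18.3,2,0,0,0],[9,-22.9,2.5,0,0,0]],
  ],
)

```text
time: 1.1
tool_pos: [418.5, -105.0, 186.0]
tcp_rot: [180.0, -0.0, -2.2]
ft_force: [0.1, 1.0, -0.8]
finger_gap: -0.1
grip_force: 0.0
```

Call:
play_rows(
  motion=[
    [[1.3,-3.4,0.4,0,0,0],[2.6,-6.9,0.8,0,0,0],[3.8,-10.3,1.2,0,0,0],[5,-13.6,1.6,0,0,0],[5,-13.6,1.6,0,0,0]],
  ],
)

```text
time: 1.6
tool_pos: [473.6, 30.5, 169.3]
tcp_rot: [-179.9, 0.1, -2.0]
ft_force: [-0.7, -0.2, -0.2]
finger_gap: -0.0
grip_force: 0.0
```

```bash
python3 mv.py -62 61.5 140; python3 - <<'E'
from bench import sensors,optics
import pickle,cv2
s=sensors.sense();d=optics.snapshot("wrist");d["s"]=s;pickle.dump(d,open("w1.pkl","wb"));cv2.imwrite("pics/w1.png",d["pixels"][:,:,::-1]);print(d["T_tool_cam"],d["mtx"])
E
```

```text
t 1.6 st [-63.9  63.1 169.3] rot [-1.7992e+02  8.0000e-02 -1.9800e+00] F [-0.7 -0.2 -0.2] gap -0.0
shift cm [0.19 0.16 2.93] turn [-0.1  0.1  0.2]
[[-6.08202988e-04 -9.63041406e-01 -2.69352707e-01  6.87907759e+01]
 [ 9.99999466e-01 -8.10769685e-04  6.40803339e-04 -2.96323234e-02]
 [-8.35503157e-04 -2.69352173e-01  9.63041385e-01 -1.42795184e+02]
 [ 0.00000000e+00  0.00000000e+00  0.00000000e+00  1.00000000e+00]] [[371.64829954   0.         315.29456359]
 [  0.         371.64829954 242.2361974 ]
 [  0.           0.           1.        ]]
```

View pics/w1.png

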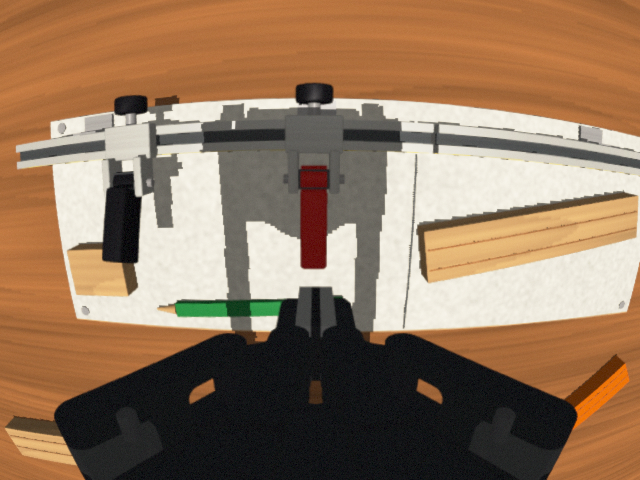

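The wrist view shows the red arm at (302..326, 165..268) with its pivot bolts at (287,179) and (343,179). The fingertips are at (315,290), in line with the arm. The batten's left corners are at (420,228) and (428,283).

```bash
cat >> h.py <<'E'
def wray(d,p):
    from scipy.spatial.transform import Rotation as Ro
    K=d["mtx"];q=np.array([(p[0]-K[0,2])/K[0,0],(p[1]-K[1,2])/K[1,1]]);t=np.hypot(*q)
    v=np.r_[np.sin(t)*q/max(t,1e-9),np.cos(t)]
    R=Ro.from_euler("xyz",d["s"]["tcp_rot"],degrees=True).as_matrix();T=d["T_tool_cam"]
    return R@T[:3,3]+d["s"]["tool_pos"],R@T[:3,:3]@v
def wonz(d,p,z):
    c,v=wray(d,p);return c+v*(z-c[2])/v[2]
E
python3 - <<'E'
from h import *;import json
d=pickle.load(open("w1.pkl","rb"));st=St(*json.load(open("st.json")))
for n,p,z in[("boltL",(287,179),80),("boltR",(343,179),80),("armend",(314,268),97),("armend",(314,268),110),("fence top front",(200,148),68),("ff",(400,150),68),("ff",(430,152),68),("ff",(620,171),68),("baseFL",(78,318),18),("baseFR",(627,312),18),("batL back",(420,228),40),("batL front",(428,283),40),("batR back",(638,193),40),("pencil",(335,296),25),("black",(120,262),100)]: print(n,st.to(wonz(d,p,z)).round(1))
E
```

```text
boltL [-19.   80.9  80. ]
boltR [-18.9  45.9  80. ]
armend [-71.7  63.8  97. ]
armend [-67.1  63.8 110. ]
fence top front [  1.9 140.6  68. ]
ff [ 0.1  7.3 68. ]
ff [ -0.3 -13.7  68. ]
ff [   0.  -194.5   68. ]
baseFL [-160.4  310.3   18. ]
baseFR [-162.8 -309.3   18. ]
batL back [-59.6 -17.8  40. ]
batL front [-105.5  -28.7   40. ]
batR back [ -19.5 -256.9   40. ]
pencil [-122.6   46.3   25. ]
black [-68.6 193.1 100. ]
```

Everything agrees to within about 2 mm. I refine the yaw to -2.4 and put the red pivot at station y=63.4. Now I press the arm down.

Call:
play_rows(
  motion=[
    [[0.3,0,1,0,0,0.4],[0.3,0,2,0,0,0.4],[0.3,0,3,0,0,0.4],[0.3,0,4,0,0,0.4],[0.3,0,5,0,0,0.4]],
  ],
)

```text
time: 2.15
tool_pos: [476.1, 26.3, 119.1]
tcp_rot: [180.0, 0.0, -2.7]
ft_force: [0.4, 0.8, -0.2]
finger_gap: -0.0
grip_force: 0.0
```

Call:
play_rows(
  motion=[
    [[0,0,1.2,0,0,0],[0,0,2.4,0,0,0],[0,0,3.6,0,0,0],[0,0,4.8,0,0,0],[0,0,5.8,0,0,0]],
  ],
)

```text
time: 2.65
tool_pos: [476.4, 26.9, 61.2]
tcp_rot: [-180.0, 0.0, -2.6]
ft_force: [-0.3, 0.3, 1.5]
finger_gap: 0.1
grip_force: 0.6
```

```bash
echo '[[535.5,-35],-2.4]'>st.json; python3 mv.py -46 63.4 39
```

```text
t 2.65 st [-61.6  59.4  61.2] rot [-180.      0.     -2.59] F [-0.3  0.3  1.5] gap 0.1
shift cm [ 1.56 -0.41  2.22] turn [-0.   0.  -0.2]
```

Call:
play_rows(
  motion=[
    [[0,-0.3,1.1,0,0,0],[0,-0.4,2.2,0,0,0],[0.5,-0.4,2.2,0,0,0],[1,-0.4,2.2,0,0,0],[1.5,-0.4,2.2,0,0,0]],
  ],
)

```text
time: 3.15
tool_pos: [490.5, 30.3, 39.8]
tcp_rot: [180.0, 0.2, -2.6]
ft_force: [-27.9, 1.7, 19.7]
finger_gap: -0.0
grip_force: 13.9
```

Call:
play_rows(
  motion=[
    [[0.1,0,0,0,0,0],[0.2,0,0,0,0,0],[0.2,0,0,0,0,0]],
  ],
)

```text
time: 3.45
tool_pos: [490.3, 30.3, 39.8]
tcp_rot: [180.0, 0.5, -2.6]
ft_force: [-21.7, 0.5, 12.9]
finger_gap: 0.1
grip_force: 11.0
```

```bash
python3 mv.py -43 63.4 39
```

```text
t 3.45 st [-47.9  63.3  39.8] rot [179.99   0.48  -2.58] F [-21.7  -0.4  12.9] gap 0.1
shift cm [ 0.49 -0.01  0.08] turn [ 0.   0.5 -0.2]
```

Firm resistance of about 28 N indicates the end stop. I back off towards the batten's front and check the stop from there.

Call:
play_rows(
  motion=[
    [[-2,0,0,0,0,0],[-4,0,-3,0,0,0],[-5.5,4.5,-6,0,0,0],[-7,9,-7,0,0,0],[-8.2,13.5,-7,0,0,0]],
  ],
)

```text
time: 3.95
tool_pos: [408.1, -102.3, 114.2]
tcp_rot: [179.9, -0.4, -2.5]
ft_force: [0.4, -1.2, -0.1]
finger_gap: 0.1
grip_force: 0.0
```

Call:
play_rows(
  motion=[
    [[0,3,0,0,0,0],[0,5.8,0,0,0,0],[0,5.8,0,0,0,0]],
  ],
  jaw=1,
)

```text
time: 4.25
tool_pos: [404.3, -162.0, 112.0]
tcp_rot: [179.8, -0.2, -2.8]
ft_force: [-0.4, 1.3, -0.5]
finger_gap: 43.3
grip_force: 0.0
```

```bash
python3 mv.py -130 -130 14; python3 - <<'E'
from bench import sensors,optics
import pickle,cv2
s=sensors.sense();d=optics.snapshot("wrist");d["s"]=s;pickle.dump(d,open("w2.pkl","wb"));cv2.imwrite("pics/w2.png",d["pixels"][:,:,::-1])
E
```

```text
t 4.25 st [-125.8 -132.4  112. ] rot [179.85  -0.19  -2.8 ] F [-0.4  1.3 -0.5] gap 43.3
shift cm [-0.46 -0.26  9.8 ] turn [ 0.2 -0.2 -0.4]
```

View pics/w2.png

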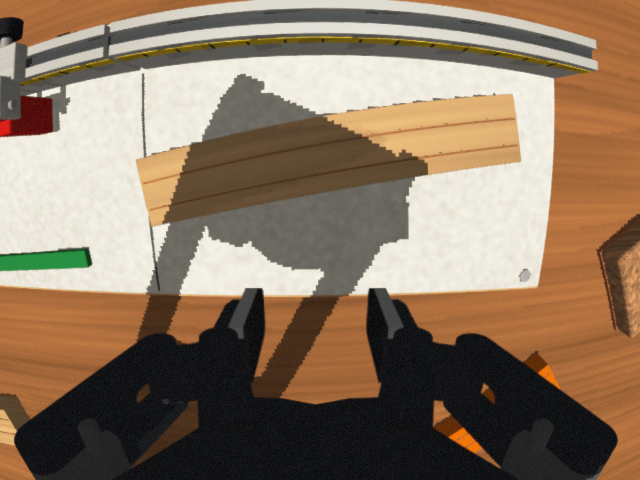

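The red arm now hangs down at the left, with its lower corner near (53,131). The batten lies untouched from (137,160) to (520,160).

```bash
python3 - <<'E'
from h import *;import json
d=pickle.load(open("w2.pkl","rb"));st=St(*json.load(open("st.json")))
for n,p,z in[("arm low corner",(53,131),26),("arm back low",(53,98),26),("batLb",(137,160),40),("batLf",(150,227),40),("batRb",(514,94),40),("batRf",(521,160),40),("fence foot",(300,58),18)]: print(n,st.to(wonz(d,p,z)).round(1))
E
```

```text
arm low corner [-35.4  56.9  26. ]
arm back low [-10.8  56.2  26. ]
batLb [-63.  -22.6  40. ]
batLf [-105.9  -27.9   40. ]
batRb [ -21.3 -258.3   40. ]
batRf [ -63.3 -264.8   40. ]
fence foot [  -2.7 -124.1   18. ]
```

Call:
play_rows(
  motion=[
    [[-0.4,-0.2,2,0,0,-0.4],[-0.4,-0.2,4,0,0,-0.4],[-0.4,-0.2,6,0,0,-0.4],[-0.4,-0.2,8,0,0,-0.4],[-0.4,-0.2,9,0,0,-0.4]],
  ],
)

```text
time: 4.8
tool_pos: [399.1, -154.9, 19.0]
tcp_rot: [-180.0, 0.1, -2.1]
ft_force: [0.2, 0.6, -0.8]
finger_gap: 85.2
grip_force: 0.0
```

```bash
python3 mv.py -130 -130 14
```

```text
t 4.8 st [-131.3 -125.5   19. ] rot [-1.7995e+02  6.0000e-02 -2.1400e+00] F [ 0.2  0.6 -0.8] gap 85.2
shift cm [0.13 0.45 0.5 ] turn [-0.   0.1  0.3]
```

The red stop is fully down (lower corners at x -35.4 and -10.8). Now I push the batten to the fence with the open fingers.

Call:
play_rows(
  motion=[
    [[0,0,0.5,0,0,0.3],[1,0.3,0.5,0,0,0.3],[2,0.5,0.5,0,0,0.3],[2.7,0.5,0.5,0,0,0.3],[3.4,0.5,0.5,0,0,0.3]],
  ],
)

```text
time: 5.3
tool_pos: [434.1, -162.6, 15.9]
tcp_rot: [180.0, -0.0, -2.5]
ft_force: [-1.2, -0.5, 0.6]
finger_gap: 85.4
grip_force: 0.4
```

Call:
play_rows(
  motion=[
    [[0.7,0,0,0,0,0],[1.4,0,0,0,0,0],[2.1,0,0,0,0,0],[2.7,0,0,0,0,0],[3.2,0,0,0,0,0]],
  ],
)

```text
time: 5.8
tool_pos: [465.5, -163.8, 15.2]
tcp_rot: [180.0, 0.0, -2.5]
ft_force: [-1.7, 1.0, 0.5]
finger_gap: 85.5
grip_force: 0.6
```

```bash
python3 mv.py -57 -130 14
```

```text
t 5.8 st [ -64.5 -131.7   15.2] rot [ 1.80e+02  1.00e-02 -2.49e+00] F [-1.7  0.9  0.5] gap 85.5
shift cm [ 0.75 -0.17  0.12] turn [ 0.   0.  -0.1]
```

Call:
play_rows(
  motion=[
    [[0.2,0,0,0,0,0],[0.4,0,0,0,0,0],[0.6,0,0,0,0,0],[0.7,0,0,0,0,0],[0.8,0,0,0,0,0]],
  ],
)

```text
time: 6.3
tool_pos: [473.0, -164.2, 15.2]
tcp_rot: [-180.0, 0.0, -2.5]
ft_force: [-0.8, 0.6, 0.3]
finger_gap: 85.3
grip_force: 0.4
```

Call:
play_rows(
  motion=[
    [[0.1,0,0,0,0,0],[0.2,0,0,0,0,0],[0.3,0,0,0,0,0],[0.3,0,0,0,0,0]],
  ],
)

```text
time: 6.7
tool_pos: [473.6, -164.1, 14.8]
tcp_rot: [-180.0, 0.3, -2.4]
ft_force: [-13.6, -0.2, 11.0]
finger_gap: 85.3
grip_force: 6.9
```

```bash
python3 mv.py -57 -130 14; python3 - <<'E'
from bench import sensors,optics
import pickle,cv2
s=sensors.sense();d=optics.snapshot("wrist");d["s"]=s;pickle.dump(d,open("w3.pkl","wb"));cv2.imwrite("pics/w3.png",d["pixels"][:,:,::-1])
E
```

```text
t 6.7 st [ -56.4 -131.6   14.8] rot [-179.97    0.3    -2.45] F [-13.6  -0.8  11. ] gap 85.3
shift cm [-0.06 -0.16  0.08] turn [-0.   0.3 -0. ]
```

View pics/w3.png

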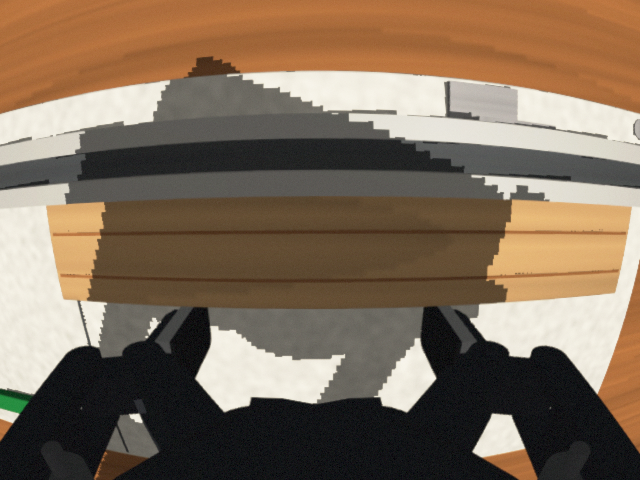

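The batten is flat along the fence, running from (47,205) to (632,205) in the picture. Next I go to its right end.

Call:
play_rows(
  motion=[
    [[-1.5,0,0,0,0,0],[-3.5,0,-1,0,0,0],[-5,1,-5,0,0,0],[-4,5,-9,0,0,0],[-1,9,-9,0,0,0]],
  ],
)

```text
time: 7.25
tool_pos: [461.1, -251.2, 110.5]
tcp_rot: [179.8, -0.4, -2.4]
ft_force: [1.7, 0.3, 1.5]
finger_gap: 85.3
grip_force: 0.0
```

```bash
python3 - <<'E'
from h import *;import json
d=pickle.load(open("w3.pkl","rb"));st=St(*json.load(open("st.json")))
for n,p,z in[("Lb",(47,205),40),("Lf",(64,300),40),("Rb",(632,205),40),("Rf",(615,292),40)]: print(n,st.to(wonz(d,p,z)).round(1))
E
python3 mv.py -24 -310 90
```

```text
Lb [ -5.1 -27.5  40. ]
Lf [-45.1 -27.3  40. ]
Rb [  -4.  -266.7   40. ]
Rf [ -43.9 -266.7   40. ]
t 7.25 st [ -65.2 -219.1  110.5] rot [179.77  -0.4   -2.43] F [1.7 0.4 1.5] gap 85.3
shift cm [4.12 9.08 2.12] turn [ 0.2 -0.4 -0. ]
```

Call:
play_rows(
  motion=[
    [[1.4,3,0,0,0,0],[2.8,6,0,0,0,0],[4.1,8.7,1,0,0,0],[4.1,8.7,2.5,0,0,0],[4.1,8.7,4,0,0,0]],
  ],
  jaw=0,
)

```text
time: 7.75
tool_pos: [496.6, -338.5, 63.8]
tcp_rot: [-180.0, -0.0, -2.6]
ft_force: [0.0, 0.3, 0.5]
finger_gap: 12.1
grip_force: 0.0
```

```bash
python3 mv.py -24 -305 29
```

```text
t 7.75 st [ -26.2 -304.9   63.8] rot [-1.7999e+02 -1.0000e-02 -2.5500e+00] F [0.  0.3 0.5] gap 12.1
shift cm [0.22 0.02 3.48] turn [-0.  -0.  -0.2]
```

Call:
play_rows(
  motion=[
    [[0,0,1,0,0,0.2],[0.1,0,2,0,0,0.2],[0.1,0,3,0,0,0.2],[0.1,0,3.5,0,0,0.2],[0.1,-0.5,3.5,0,0,0.2]],
  ],
)

```text
time: 8.25
tool_pos: [497.3, -332.8, 29.0]
tcp_rot: [-180.0, 0.1, -2.7]
ft_force: [-0.2, -1.2, 0.2]
finger_gap: 0.0
grip_force: 0.0
```

Call:
play_rows(
  motion=[
    [[0,-0.8,0,0,0,0],[0,-1.6,0,0,0,0],[0,-2.4,0,0,0,0],[0,-3.2,0,0,0,0],[0,-4,0,0,0,0]],
  ],
)

```text
time: 8.75
tool_pos: [500.0, -292.8, 30.4]
tcp_rot: [179.9, -0.0, -2.7]
ft_force: [0.1, -2.7, 1.5]
finger_gap: -0.2
grip_force: 1.3
```

```bash
python3 mv.py -24 -196 29
```

```text
t 8.75 st [ -24.7 -259.1   30.4] rot [ 1.7995e+02 -4.0000e-02 -2.6800e+00] F [ 0.2 -2.7  1.5] gap -0.2
shift cm [ 0.04 -6.31  0.13] turn [ 0.1 -0.  -0.3]
```

Call:
play_rows(
  motion=[
    [[0,-0.8,0,0,0,-0.2],[0,-1.6,0,0,0,-0.2],[0,-2.4,0,0,0,-0.2],[0,-3.2,0,0,0,-0.2],[0,-4,0,0,0,-0.2]],
  ],
)

```text
time: 9.25
tool_pos: [501.6, -253.2, 30.2]
tcp_rot: [179.9, -0.0, -2.5]
ft_force: [-2.2, -4.9, 4.9]
finger_gap: -0.1
grip_force: 3.4
```

Call:
play_rows(
  motion=[
    [[0,-0.4,0,0,0,0],[0,-0.7,0,0,0,0],[0,-1,0,0,0,0],[0,-1.2,0,0,0,0],[0,-1.4,0,0,0,0]],
  ],
)

```text
time: 9.75
tool_pos: [502.2, -239.5, 30.2]
tcp_rot: [179.9, -0.0, -2.5]
ft_force: [-3.2, -5.8, 5.0]
finger_gap: -0.3
grip_force: 3.5
```

```bash
python3 mv.py -24 -196 29; python3 - <<'E'
from bench import sensors,optics
import pickle,cv2
s=sensors.sense();d=optics.snapshot("wrist");d["s"]=s;pickle.dump(d,open("w4.pkl","wb"));cv2.imwrite("pics/w4.png",d["pixels"][:,:,::-1])
E
```

```text
t 9.75 st [ -24.7 -205.7   30.2] rot [ 1.7994e+02 -1.0000e-02 -2.5000e+00] F [-2.9 -5.9  5. ] gap -0.3
shift cm [ 0.07 -0.97  0.12] turn [ 0.1 -0.  -0.1]
```

View pics/w4.png

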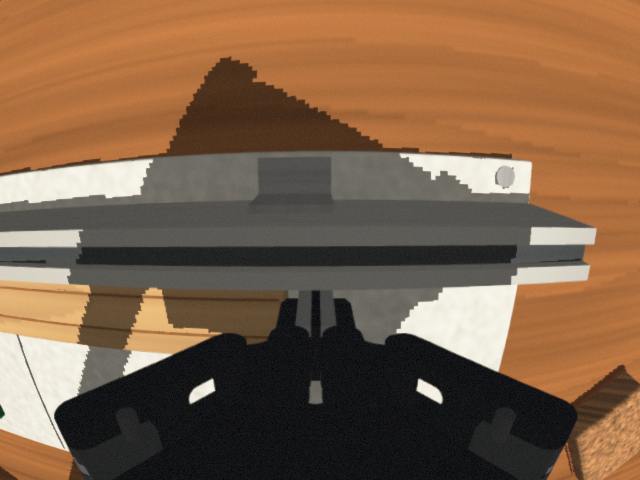

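The batten's right end, near (285,315), is against the fingers. I continue slowly until it butts.

Call:
play_rows(
  motion=[
    [[0,-0.2,0,0,0,0],[0,-0.4,0,0,0,0],[0,-0.5,0,0,0,0],[0,-0.6,0,0,0,0],[0,-0.6,0,0,0,0]],
  ],
)

```text
time: 10.3
tool_pos: [502.4, -233.5, 30.2]
tcp_rot: [179.9, -0.0, -2.5]
ft_force: [-2.2, -4.6, 5.2]
finger_gap: 0.2
grip_force: 3.3
```

```bash
python3 mv.py -24 -196 29
```

```text
t 10.3 st [ -24.8 -199.7   30.2] rot [ 1.7995e+02 -1.0000e-02 -2.5000e+00] F [-2.  -4.7  5.2] gap 0.2
shift cm [ 0.07 -0.37  0.12] turn [ 0.1 -0.  -0.1]
```

Call:
play_rows(
  motion=[
    [[0,-0.1,0,0,0,0],[0,-0.2,0,0,0,0],[0,-0.2,0,0,0,0]],
  ],
)

```text
time: 10.6
tool_pos: [502.5, -231.5, 30.2]
tcp_rot: [179.9, -0.0, -2.5]
ft_force: [-1.5, -4.7, 5.1]
finger_gap: -0.1
grip_force: 3.4
```

Call:
play_rows(
  motion=[
    [[0,-0.1,0,0,0,0],[0,-0.2,0,0,0,0],[0,-0.2,0,0,0,0]],
  ],
)

```text
time: 10.9
tool_pos: [502.5, -229.7, 30.2]
tcp_rot: [179.9, -0.0, -2.5]
ft_force: [-2.2, -5.5, 6.1]
finger_gap: 0.0
grip_force: 3.8
```

Call:
play_rows(
  motion=[
    [[0,-0.1,0,0,0,0],[0,-0.2,0,0,0,0],[0,-0.2,0,0,0,0]],
  ],
)

```text
time: 11.2
tool_pos: [502.6, -229.2, 30.3]
tcp_rot: [179.8, -0.0, -2.5]
ft_force: [-3.7, -13.1, 2.2]
finger_gap: 0.2
grip_force: 6.6
```

It has butted (force 13 N, no more travel). Now I back off and press the front again near mid-length to seat it.

Call:
play_rows(
  motion=[
    [[0,1.5,0,0,0,0],[0,2,-4,0,0,0],[-3,0,-8,0,0,0],[-6,-4,-8,0,0,0],[-7.5,-8,-8,0,0,0]],
  ],
)

```text
time: 11.7
tool_pos: [430.3, -143.6, 110.6]
tcp_rot: [-180.0, -0.1, -2.6]
ft_force: [0.1, 0.6, 0.3]
finger_gap: 0.0
grip_force: 0.0
```

Call:
play_rows(
  motion=[
    [[0,-3,0,0,0,0],[0,-5,0,0,0,0],[0,-5,2,0,0,0],[0,-5,4,0,0,0],[0,-5,4,0,0,0]],
  ],
  jaw=1,
)

```text
time: 12.2
tool_pos: [430.8, -92.6, 66.7]
tcp_rot: [-179.9, 0.3, -2.5]
ft_force: [-0.3, 0.2, -0.6]
finger_gap: 72.2
grip_force: 0.0
```

```bash
python3 mv.py -75 -65 15; python3 - <<'E'
from bench import sensors,optics
import pickle,cv2
s=sensors.sense();d=optics.snapshot("wrist");d["s"]=s;pickle.dump(d,open("w5.pkl","wb"));cv2.imwrite("pics/w5.png",d["pixels"][:,:,::-1])
E
```

```text
t 12.2 st [-102.2  -61.9   66.7] rot [-179.85    0.33   -2.46] F [-0.4  0.2 -0.6] gap 72.2
shift cm [2.75 0.32 5.15] turn [-0.1  0.3 -0.1]
```

View pics/w5.png

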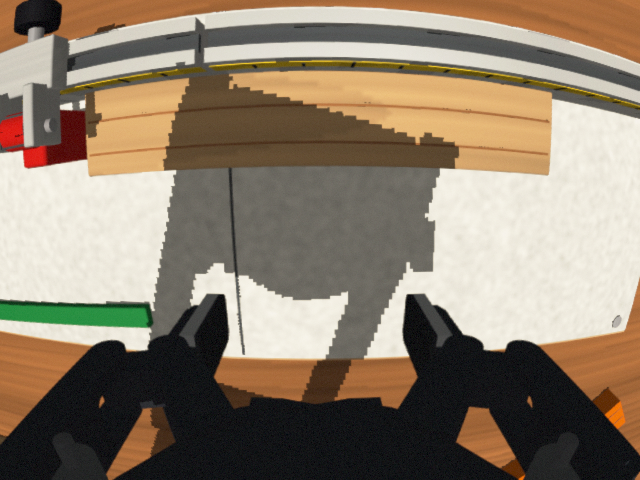

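The batten's left end meets the red arm at column 87 and its back edge lies along the fence. I check the numbers and seat it once more.

```bash
python3 - <<'E'
from h import *;import json
d=pickle.load(open("w5.pkl","rb"));st=St(*json.load(open("st.json")))
for n,p,z in[("arm rf low",(87,160),26),("Lf",(90,176),40),("Rf",(549,175),40),("Rb",(551,93),40),("Lb",(88,90),40)]: print(n,st.to(wonz(d,p,z)).round(1))
E
```

```text
arm rf low [-37.   65.7  26. ]
Lf [-45.1  54.7  40. ]
Rf [ -44.6 -184.1   40. ]
Rb [  -1.3 -183.2   40. ]
Lb [-0.1 53.7 40. ]
```

Call:
play_rows(
  motion=[
    [[0,0.3,1.5,0,0,0],[0,0.3,3,0,0,0],[0.4,0.3,4.5,0,0,0],[1.2,0.3,5.1,0,0,0],[2.2,0.3,5.1,0,0,0]],
  ],
)

```text
time: 12.75
tool_pos: [455.0, -98.0, 18.6]
tcp_rot: [-180.0, 0.1, -2.5]
ft_force: [-0.0, 0.1, -0.6]
finger_gap: 85.9
grip_force: 0.0
```

Call:
play_rows(
  motion=[
    [[0.7,0,0,0,0,0],[1.2,0,0,0,0,0],[1.6,0,0,0,0,0],[1.9,0,0,0,0,0],[2.1,0,0,0,0,0]],
  ],
)

```text
time: 13.25
tool_pos: [476.2, -99.0, 18.9]
tcp_rot: [180.0, 0.0, -2.5]
ft_force: [-7.5, -0.1, 3.9]
finger_gap: 85.6
grip_force: 3.8
```

```bash
python3 mv.py -56 -65 15
```

```text
t 13.25 st [-56.6 -66.4  18.9] rot [ 1.80e+02  3.00e-02 -2.48e+00] F [-7.5 -0.5  3.9] gap 85.6
shift cm [ 0.06 -0.14  0.39] turn [ 0.   0.  -0.1]
```

Call:
play_rows(
  motion=[
    [[0.1,0,0,0,0,0],[0.1,0,0,0,0,0],[-2,0,0,0,0,0],[-4,0,-2,0,0,0],[-4.5,0,-6,0,0,0]],
  ],
)

```text
time: 13.75
tool_pos: [426.2, -95.6, 75.4]
tcp_rot: [-179.9, 0.5, -2.5]
ft_force: [0.1, 0.1, -0.6]
finger_gap: 85.3
grip_force: 0.0
```

Call:
play_rows(
  motion=[
    [[0,-2,-4,0,0,0],[0,-5,-8,0,0,0],[0,-7,-8,0,0,0],[0,-7,-8,0,0,0],[0,-7,-8,0,0,0]],
  ],
)

```text
time: 14.25
tool_pos: [434.0, -27.0, 158.4]
tcp_rot: [180.0, 0.0, -2.4]
ft_force: [0.7, -0.9, -1.0]
finger_gap: 85.6
grip_force: 0.0
```

```bash
python3 mv.py; python3 - <<'E'
from bench import sensors,optics
import pickle,cv2
s=sensors.sense();d=optics.snapshot("wrist");d["s"]=s;pickle.dump(d,open("w6.pkl","wb"));cv2.imwrite("pics/w6.png",d["pixels"][:,:,::-1])
E
```

```text
t 14.25 st [-101.8    3.8  158.4] rot [ 1.7999e+02  2.0000e-02 -2.4200e+00] F [ 0.7 -0.8 -1. ] gap 85.6
```

View pics/w6.png

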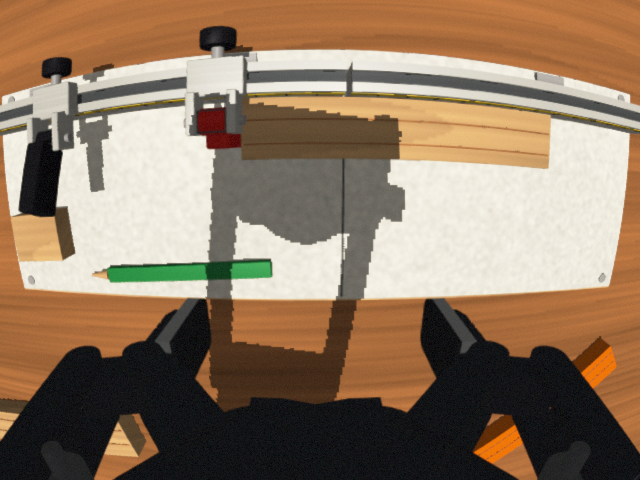

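The batten's end at (242,150) meets the red arm at (241,140), and its back edge lies along the fence. The black stop is still raised, and the pencil and offcut look untouched.

```bash
python3 - <<'E'
from h import *;import json
from bench import job
d=pickle.load(open("w6.pkl","rb"));st=St(*json.load(open("st.json")))
for n,p,z in[("arm",(241,147),30),("Lf",(242,159),40),("Rf",(548,168),40),("Rb",(550,115),40),("pencil",(272,262),25)]: print(n,st.to(wonz(d,p,z)).round(1))
print(job.hand_in())
E
```

```text
arm [-36.5  57.8  30. ]
Lf [-44.9  55.3  40. ]
Rf [ -44.3 -183.7   40. ]
Rb [  -1.1 -183.3   40. ]
pencil [-126.4   37.7   25. ]
the job is handed in; nothing more can be done
None
```

The job is handed in: the red stop is down, and the batten is flat against the fence and butted to the stop. The black stop is still raised, and I saw nothing else disturbed; it took about 14 s of the 54 s limit.

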